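# Hang the dip basket in the wash tank

### The job

Hang the dip basket, with its two lugs in it, inside the wash tank: hook its bent lip over the middle of the rim opposite the drain cock and press it steadily down until the spring leg snaps in under the rim band and the hook sits home on the rim, without forcing it. Keep the basket upright, let go of it and leave everything else on the bench where it is.

Things in the scene. Friction and masses are not known exactly. Their poses are not given: they have to be found in the camera images.
- basket: Dip basket: open box of perforated sheet, 70 mm (x) by 120 (y) by 75 tall, about 0.25 kg. Origin: centre of its underside, z up; the hook is on its +x side. The hook's strap is slotted and bolted higher or lower on each basket, tight in use: its shoulder's underside is at z = 85 mm give or take 12, not measured, so the home height must be felt.
- handle (a point): Centre of the basket's handle, a fixed flat bar along the basket's y over its middle: 8 mm thick (x), 22 tall (basket z 120 to 142 mm), 126 long, on end legs. Point at basket (0, 0, 131 mm), basket axes. Free above; the strap stands 31 mm away at +x.
- clip (a joint): Spring leg, rad: 0 at rest, more when spread outward. Its bump, 24 mm below the shoulder, leaves a 6 mm gap to the strap. The 10 mm rim spreads it to about 0.15; it springs back near 0 when the bump passes under the rim band, just as the shoulder lands (1 mm play). Takes up to 10 to 20 N down with the strap 0 to 3 mm off the wall, more than its weight; then stops hard. Marks if forced over 50 N.
- tank: Empty wash tank, fixed: open steel box 200 mm (x) by 270 (y) outside, 150 tall, wall and floor 4. A flat-bar band 6 mm thick, 20 tall, runs round the outside, flush with the top: the rim is 10 mm thick there. Origin: centre of its underside, z up; brass drain cock at the foot of its -x side; hang on the +x rim.
- rim_mid (a point): Middle of the top inner edge of the rim opposite the drain cock: tank (96, 0, 150 mm). Tank axes: x outward across the rim, y along it. Home, with the strap against this wall, the basket's origin is 38 mm inside this point and 85 mm (give or take 12) below it, axes parallel to the tank's.
- lug_a: Loose steel lug, 39 by 22 by 6 mm, 30 g, lying in the basket; origin at its underside.
- lug_b: Second such lug in the basket.
- wire_brush: Bystander: wooden wire brush, 222 by 24 by 27 mm, lying along x in front of the robot.
- gel_jar: Bystander: white jar with black lid, 44 mm across, 55 mm tall, in the middle of the bench.
- weld_square: Bystander: triangular magnetic welding square, 110 by 110 by 18 mm, lying flat beyond the tank and basket.
- c_clamp: Bystander: dark C-clamp lying flat, about 180 by 90 by 22 mm, beyond the tank and basket.
- slotted_panel: Bystander: slotted aluminium panel 75 by 260 by 18 mm at the left.
- chipping_hammer: Bystander: chipping hammer, about 210 by 135 by 22 mm, lying at the right.
- bolt_box: Bystander: open carton of bolts 100 by 80 by 50 mm at the right.
- strap_face (a point): Point on the outer face of the hook's strap, at basket (38, 0, 50 mm), basket axes. Strap 40 mm wide (y), 3 thick; a stand-off strip at the basket's foot lies in the same plane. On top it bends out (+x) as a level shoulder that lands on the rim's top, 14.5 mm past this face, then down as the spring leg, which ends 61 mm below the shoulder with a mouth 22 mm wide.
Things that resemble listed ones, but are neither listed nor needed, are in the scene too. What is shaped like the basket but blue, brown or yellow is not meant.

How it is judged:
By the outcome, as a careful person would: the job done as asked, in the order asked, and still so for the second after the job is handed in, with the robot touching nothing.
It also fails if it takes over 53 s, if anything falls off the work surface, if the arm or the gripper's body presses on something with over 40 N, if the wrist force passes 120 N, or if a joint passes its speed limit or range.

### The arm

A 6-joint arm with a two-finger parallel gripper is mounted at the origin on the work surface. World frame = base frame: x ahead of the robot, y to its left, z up, the work surface at z = 0. Lengths are in m, angles in degrees, forces in N, time in s.
With the tool pointing down it reaches from about 0.275 to 0.75 m from the base axis. Payload 10.2 kg.
Tool frame: the origin (TCP) lies between the finger pads; the fingertips stand ahead of it and the grasp point (between the pads) lies 5 mm behind it (bot.tip_reach is the z of the fingertips in the tool frame, in m); z points along the fingers, x is the direction in which the jaws open and shut, and the axes are right-handed (so a half turn about z gives the same grasp; the last joint's range is limited). The gripper opens to 88 mm and grips with 3 to 60 N. Pads are 18 mm wide; open, the fingers measure 123 mm over their backs; the gripper's body (75 mm by 187 mm) begins 45 mm behind the grasp point.
Start: joints at [60.997, 17.928, 85.812, -0, 76.261, -12.8], TCP at [0.147, 0.504, 0.253] pointing down, gripper open.
Joint ranges: [-168.41, 168.41], [-55.51, 124.54], [10.69, 146.95], [-70.63, 250.63], [1, 178], [-165.06, 165.06]. Speed limits (degrees/s): [136.94, 136.94, 172.46, 180, 180, 180].

### API

Orientations are given as a 3x3 rotation matrix whose columns are the frame's x, y, z axes.
In Python, from cell import bot gives the robot as it stands.
- The arm moves only by the tool send_rows, never from a script. Its argument "steps" is a list of rows, each a list of 2 entries, a list of its own where there are three numbers: the shift along the world's x, y, z in cm, then the turn about the world's z in rad. A call has 1 to 12 rows; each row is the pose to reach, as a shift and turn from the pose commanded when the call began; what a row does not reach only later rows make up. A row lasts 1/10 s, in which the tool goes at most 50 mm and 8.59 degrees, less where a joint would pass 70% of its speed; a pose out of reach is approached as far as the arm can. A call with a gripper value outside its range is refused whole. "grip" is the finger opening in cm, from 0 to 8.81, set as the call begins (left out, the last holds). The fingers move at their own pace and stop on an object; "newtons" is the grip in N (left out, the last holds). Time passes only in rows, so rows that repeat a pose let the fingers close. It gives the time, the measured TCP pose, the force and the opening at its end, in the units of the state.
- bot.sense(): the state, without advancing time (a new reading comes with each control period).
- bot.capture(name): name is "scene" or "top"; returns (picture, depth): 400x640x3 uint8, red, green, blue; 400x640 float32, m along the optical axis (not along the pixel's ray), 0 where there is no reading.
- bot.camera_params(name): a dict with "mtx" (3x3 intrinsics, pixels), "k1" (the pictures are not rectified: a ray, as slopes to the right and down, at radius r is drawn at 1 + k1 r^2 times it, then the intrinsics apply), "pose" (4x4, takes a point from camera to world coordinates). Camera axes: x right, y up, looking along -z (the intrinsics and any distortion apply to the point x, -y, -z); pixel columns grow to the right and rows downward; lengths in m; the calibration is good to about 2 mm. A picture is of the moment at which its call begins. camera_params takes no time and is no camera call.
- bot.close_job(): hands the job in, once; it reports no verdict.
The state is a dict: "time_s": time; "joint_positions": joint angles; "qd": joint speeds; "effort": joint torques, N m; "tool_pos": TCP position; "ee_rot": TCP orientation; "wrist_force": force on the tool from outside, world axes, zero at the start; "torque": the same for the moment, N m; "opening": finger opening in m.
Only numpy, scipy, OpenCV 4.12 (cv2) and the standard library are available. Lean on these libraries where they do the work, as an engineer would, in place of code of your own. Each camera call takes 0.05 s, during which the arm holds its last target. There are 200 camera calls.

## Working session

There is one attempt and no reset: what is moved stays moved. The work goes in short steps, Python scripts to look and compute and a tool call to move; the robot and the scene stay as the last step left them, time stands still between calls to the robot, and variables do not carry over. Pictures are saved under pics/ and viewed, about 8 in all and at most 12, crops included, and the job is handed in when it is done.

Besides the shell and the picture viewer there is one more tool, called after "Request:" by a JSON object that holds its "op" and its "data", one argument or row to a line. send_rows: Moves the arm, as the interface text tells. Its arguments: {"type":"object","properties":{"steps":{"type":"array"},"grip":{"type":"number"},"newtons":{"type":"number"}},"required":["steps"]}

```bash
mkdir -p pics
cat > h.py <<'E'
import numpy as np, cv2
from cell import bot
def cloud(name):
    im,d=bot.capture(name); p=bot.camera_params(name); M=np.array(p["mtx"]);P=np.array(p["pose"])
    h,w=d.shape; u,v=np.meshgrid(np.arange(w),np.arange(h))
    n=cv2.undistortPoints(np.stack([u,v],-1).reshape(-1,1,2).astype(np.float64),M,np.array([p["k1"],0,0,0.])).reshape(h,w,2)
    c=np.stack([n[...,0]*d,-n[...,1]*d,-d],-1)
    W=c@P[:3,:3].T+P[:3,3]; W[d==0]=np.nan
    return im,d,W
def save(name,im,box=None,s=1):
    if box: u0,v0,u1,v1=box; im=im[v0:v1,u0:u1]
    cv2.imwrite("pics/"+name,cv2.resize(im[...,::-1],None,fx=s,fy=s,interpolation=cv2.INTER_CUBIC))
E
python3 - <<'E'
from h import *
for n in ("top","scene"):
    im,d,W=cloud(n); np.savez(n+".npz",im=im,d=d,W=W); save(n+".png",im)
    p=bot.camera_params(n); print(n,p)
s=bot.sense(); print(s["tool_pos"],s["ee_rot"],s["wrist_force"],bot.tip_reach,s["opening"])
E
```

```text
top {'mtx': array([[417.40081147,   0.        , 317.08548277],
       [  0.        , 417.40081147, 195.97209225],
       [  0.        ,   0.        ,   1.        ]]), 'k1': -0.031850048467164334, 'pose': array([[-0.00455697,  0.99111722, -0.13291312,  0.2845422 ],
       [-0.99981667, -0.00204389,  0.01903802, -0.06470755],
       [ 0.01859725,  0.13297551,  0.99094483,  1.6701784 ],
       [ 0.        ,  0.        ,  0.        ,  1.        ]])}
scene {'mtx': array([[395.64482945,   0.        , 317.26283416],
       [  0.        , 395.64482945, 196.4828857 ],
       [  0.        ,   0.        ,   1.        ]]), 'k1': -0.0704372372312948, 'pose': array([[-0.61487088, -0.53824497,  0.57639062,  1.30566891],
       [ 0.78859965, -0.42581418,  0.44361343,  0.53274247],
       [ 0.0066626 ,  0.72730642,  0.68628054,  1.0834648 ],
       [ 0.        ,  0.        ,  0.        ,  1.        ]])}
[0.146415   0.50396578 0.2522157 ] [[ 2.79023847e-01  9.60284000e-01 -5.76022917e-04]
 [ 9.60283452e-01 -2.79024322e-01 -1.05797318e-03]
 [-1.17667912e-03 -2.57945528e-04 -9.99999274e-01]] [ 0.02530911 -0.39336603 -0.07784155] 0.014 0.088165835210277
```

View pics/top.png

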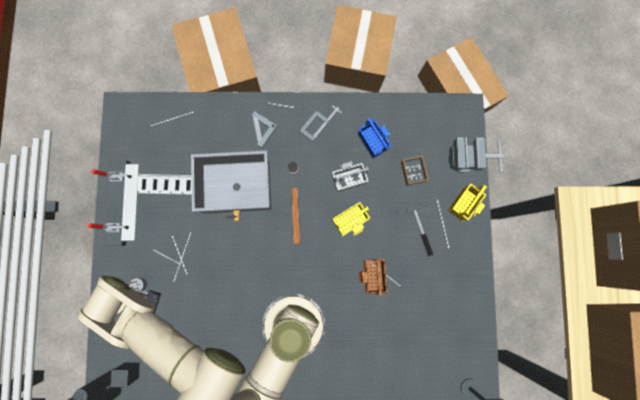

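View pics/scene.png

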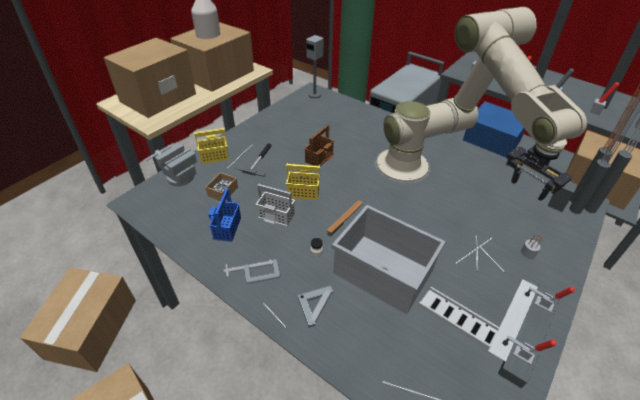

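The top view shows the grey basket at about (350,177) and the tank at (230,181). The brass cock is at (236,214) on the robot side, so the target rim is the far one, near row 153.

Run:
```python
from h import *
t=np.load("top.npz");s=np.load("scene.npz")
a=cv2.resize(t["im"][150:205,320:385],None,fx=6,fy=6,interpolation=cv2.INTER_CUBIC)
b=cv2.resize(s["im"][175:235,245:310],None,fx=6,fy=6,interpolation=cv2.INTER_CUBIC)
c=np.zeros((360,a.shape[1]+b.shape[1],3),np.uint8);c[:330,:a.shape[1]]=a;c[:360,a.shape[1]:]=b
save("crop.png",c)
W=t["W"]
# tank rim
def rect(P):
    (c,sz,ang)=cv2.minAreaRect(P[:,:2].astype(np.float32)); return c,sz,ang
for n,z in(("top",t),("scene",s)):
    W=z["W"]; R=(W[...,2]>.143)&(W[...,2]<.157)&(W[...,0]>.3)&(W[...,0]<.75)&(W[...,1]>-.02)&(W[...,1]<.4)
    P=W[R]; print(n,"rim",len(P),P.min(0),P.max(0),rect(P))
    B=(W[...,2]>.1)&(W[...,2]<.16)&(W[...,0]>.4)&(W[...,0]<.65)&(W[...,1]>-.3)&(W[...,1]<-.05)
    # grey only
    im=z["im"].astype(int); B&=(im.max(-1)-im.min(-1)<40)
    P=W[B]; print("bask",len(P)); 
    for lo in np.arange(.07,.16,.01):
        Q=P[(P[:,2]>=lo)&(P[:,2]<lo+.01)]
        if len(Q)>2: print(round(lo,2),len(Q),Q.mean(0).round(4),rect(Q))
```

```text
top rim 731 [0.43408546 0.08186402 0.14302187] [0.65850542 0.37462056 0.15681689] ((0.5476827621459961, 0.2286335974931717), (0.2115442305803299, 0.2856835126876831), 3.2660632133483887)
bask 113
0.1 5 [ 0.5874 -0.2053  0.1016] ((0.5982292294502258, -0.21552586555480957), (0.05628637224435806, 0.12268022447824478), 18.33550262451172)
0.11 4 [ 0.5669 -0.194   0.1174] ((0.5705315470695496, -0.22425466775894165), (0.011844033375382423, 0.12448104470968246), 10.669576644897461)
0.12 11 [ 0.5787 -0.2359  0.1246] ((0.5753604769706726, -0.22917163372039795), (0.01232790295034647, 0.11594507098197937), 22.13148307800293)
0.13 41 [ 0.5788 -0.2283  0.137 ] ((0.5769758820533752, -0.22397400438785553), (0.01557290367782116, 0.1262955218553543), 16.984067916870117)
0.14 51 [ 0.5755 -0.2196  0.1433] ((0.5780666470527649, -0.224615678191185), (0.011530451476573944, 0.12523025274276733), 18.688169479370117)
scene rim 1107 [0.4344151  0.0850788  0.14301792] [0.66275253 0.37653649 0.15670982] ((0.547808051109314, 0.23004093766212463), (0.21958297491073608, 0.28384310007095337), 2.671170949935913)
bask 221
0.1 13 [ 0.5806 -0.2254  0.1053] ((0.5782338976860046, -0.22139091789722443), (0.015009558759629726, 0.1268913298845291), 17.78908348083496)
0.11 14 [ 0.5665 -0.2104  0.1159] ((0.526723325252533, -0.21601730585098267), (0.11872219294309616, 0.16114412248134613), 86.04023742675781)
0.12 55 [ 0.5803 -0.2195  0.1258] ((0.5805754065513611, -0.22113630175590515), (0.01607912965118885, 0.1255679428577423), 20.758670806884766)
0.13 74 [ 0.5789 -0.2169  0.1347] ((0.5766351819038391, -0.22113332152366638), (0.019193556159734726, 0.12572716176509857), 16.1925106048584)
0.14 65 [ 0.5794 -0.2213  0.1429] ((0.5796557664871216, -0.22125768661499023), (0.015016878955066204, 0.12530545890331268), 17.48829460144043)
```

View pics/crop.png

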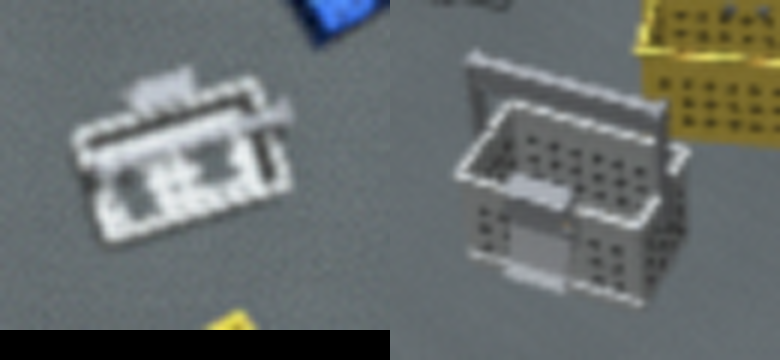

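The crop shows the hook tab at about (160,90) on the far side of the handle, so basket +x points away from the robot and the yaw is about +17.5°. The lugs are visible inside. Next I'll refine both poses with model fits.

```bash
cat > fits.py <<'E'
from h import *
from scipy.optimize import least_squares
def tank(W,lo=.144,hi=.156):
    R=(np.abs(W[...,2]-.15)<.006)&(abs(W[...,0]-.548)<.13)&(abs(W[...,1]-.229)<.17)
    P=W[R][:,:2]
    def f(q):
        c,s=np.cos(q[2]),np.sin(q[2]); d=(P-q[:2])@np.array([[c,-s],[s,c]]); a=np.abs(d)-[.101,.136]
        o=np.maximum(a[:,0],a[:,1]); o=np.where((a>0).all(1),np.hypot(*a.T),o); return np.maximum(np.abs(o)-.003,0)+.1*np.abs(o)
    r=least_squares(f,[.548,.229,.05],loss="soft_l1",f_scale=.002,x_scale=[.01,.01,.05],diff_step=1e-4)
    return r.x,len(P),np.median(W[R][:,2])
def handle(W,im,c0,zlo,zhi,r=.075):
    i=im.astype(int); B=(W[...,2]>zlo)&(W[...,2]<zhi)&(np.hypot(W[...,0]-c0[0],W[...,1]-c0[1])<r)&(i.max(-1)-i.min(-1)<40)
    P=W[B]; vx,vy,x0,y0=cv2.fitLine(P[:,:2].astype(np.float32),cv2.DIST_HUBER,0,1e-4,1e-4).ravel()
    if vy<0: vx,vy=-vx,-vy
    t=(P[:,:2]-[x0,y0])@[vx,vy]; t=(t.min()+t.max())/2,np.ptp(t)
    return np.array([x0,y0])+t[0]*np.array([vx,vy]),np.arctan2(-vx,vy),t[1],P[:,2].max(),len(P)
E
python3 - <<'E'
from fits import *
for n in("top","scene"):
    z=np.load(n+".npz"); W=z["W"]; q,k,zz=tank(W); print(n,"tank",q[:2].round(4),np.degrees(q[2]).round(2),k,zz)
    c,s=np.cos(q[2]),np.sin(q[2]); print(" rim_mid",(q[:2]+.096*np.array([c,s])).round(4))
    hc,th,L,zm,k=handle(W,z["im"],(.578,-.222),.122,.15); print(" handle",hc.round(4),np.degrees(th).round(2),L,zm,k)
    x=np.array([np.cos(th),np.sin(th)]);y=np.array([-x[1],x[0]])
    d=W[...,:2]-hc; bx=d@x;by=d@y
    m=(bx>.037)&(bx<.06)&(abs(by)<.03)&(W[...,2]>.02); 
    for r in np.stack([bx,by,W[...,2]],-1)[m].round(3): print(r,end=" ")
    print()
    m=(abs(bx)<.04)&(abs(by)<.065)&(abs(W[...,2]-.075)<.006); print(" body rect",cv2.minAreaRect(np.stack([bx,by],-1)[m].astype(np.float32)))
E
```

```text
top tank [0.5467 0.228 ] 3.08 696 0.14943561874014488
 rim_mid [0.6426 0.2331]
 handle [ 0.5766 -0.2244] 16.51 0.12673430808284508 0.1485499260133767 101
[ 0.053 -0.014  0.098] [ 0.053 -0.018  0.091] [ 0.052 -0.001  0.097] [ 0.053 -0.007  0.087] [ 0.052 -0.01   0.087] [ 0.049 -0.012  0.098] [ 0.049 -0.017  0.094] [0.051 0.012 0.102] [0.052 0.007 0.093] [0.05  0.003 0.094] [ 0.049 -0.001  0.095] [ 0.049 -0.005  0.089] [ 0.048 -0.009  0.088] [ 0.046 -0.012  0.092] [ 0.045 -0.016  0.094] [ 0.044 -0.02   0.092] [0.051 0.019 0.092] [0.05  0.015 0.091] [0.05  0.011 0.087] [0.048 0.007 0.09 ] [0.047 0.004 0.094] [0.045 0.001 0.099] [ 0.044 -0.003  0.094] [ 0.044 -0.008  0.089] [ 0.042 -0.011  0.094] [ 0.041 -0.015  0.093] [ 0.041 -0.019  0.09 ] [0.06  0.02  0.037] [0.06  0.015 0.03 ] [0.051 0.017 0.074] [0.047 0.016 0.091] [0.046 0.012 0.09 ] [0.044 0.009 0.091] [0.044 0.005 0.09 ] [0.043 0.001 0.087] [ 0.041 -0.002  0.094] [ 0.041 -0.007  0.088] [ 0.039 -0.01   0.091] [ 0.038 -0.014  0.09 ] [ 0.038 -0.018  0.086] [ 0.038 -0.023  0.079] [0.054 0.018 0.043] [0.048 0.018 0.069] [0.043 0.017 0
[... 3527 characters left out ...]
041] [0.05  0.018 0.044] [ 0.058 -0.02   0.032] [ 0.058 -0.016  0.034] [ 0.057 -0.012  0.034] [ 0.053 -0.01   0.031] [ 0.054 -0.005  0.034] [ 0.052 -0.002  0.033] [0.051 0.001 0.033] [0.049 0.004 0.033] [0.049 0.008 0.034] [0.053 0.015 0.041] [0.05  0.017 0.039] [ 0.056 -0.013  0.028] [ 0.059 -0.007  0.033] [ 0.052 -0.007  0.026] [ 0.056 -0.     0.033] [0.055 0.003 0.033] [0.053 0.006 0.032] [0.058 0.013 0.039] [0.054 0.015 0.037] [0.052 0.018 0.035] [0.058 0.004 0.031] [0.056 0.008 0.031] [0.058 0.013 0.035] [0.054 0.014 0.031] [0.053 0.018 0.031] [0.059 0.017 0.032] 
 body rect ((-0.0018265098333358765, -0.0008842572569847107), (0.12646588683128357, 0.07668120414018631), 89.05548858642578)
```

Request:
{"op": "send_rows", "data": {
  "steps": [
    [[2,-3.5,0],-0.08],
    [[4.5,-7.5,0],-0.18],
    [[7,-11.8,0],-0.28],
    [[9.5,-16,0],-0.38],
    [[12,-20.2,0],-0.48],
    [[14.5,-24.4,0],-0.58],
    [[17,-28.6,0],-0.68],
    [[19.5,-32.8,0],-0.78],
    [[22,-37,0],-0.88],
    [[24.5,-41.2,0],-0.99],
    [[26.5,-44.6,0],-0.99],
    [[28,-47,0],-0.99]
  ],
  "grip": 5
}}

```text
time_s: 1.3
tool_pos: [0.4272, 0.0318, 0.2525]
ee_rot: [[0.957, 0.291, -0.0], [0.291, -0.957, -0.0], [-0.0, -0.0, -1.0]]
wrist_force: [0.4, 0.1, 0.0]
opening: 0.0496
```

```bash
python3 -c "
from cell import bot;import numpy as np
s=bot.sense();R=s['ee_rot'];print(s['time_s'],s['tool_pos'],np.degrees(np.arctan2(R[1][0],R[0][0])),s['wrist_force'])"
```

```text
1.3 [0.42723874 0.03184218 0.2524626 ] 16.947641005859822 [0.39666472 0.09224035 0.02311437]
```

Request:
{"op": "send_rows", "data": {
  "steps": [
    [[1.5,-2.5,0],0],
    [[4,-6.7,0],0],
    [[6.5,-10.9,0],0],
    [[9,-15.1,0],0],
    [[11.5,-19.3,0],0],
    [[13.5,-22.7,0],0],
    [[14.6,-24.6,0],0],
    [[15.1,-25.4,0],0],
    [[15.1,-25.4,-1],0],
    [[15.1,-25.4,-3],0],
    [[15.1,-25.4,-5],0],
    [[15.1,-25.4,-6],0]
  ]
}}

```text
time_s: 2.5
tool_pos: [0.5766, -0.2181, 0.1907]
ee_rot: [[0.956, 0.295, -0.003], [0.295, -0.956, 0.002], [-0.002, -0.002, -1.0]]
wrist_force: [-0.2, 0.9, 0.2]
opening: 0.0501
```

Run:
```python
from h import *
im,d,W=cloud("scene"); save("pre.png",im,(230,100,350,240),4)
s=bot.sense();print(s['tool_pos'],s['wrist_force'])
```

```text
[ 0.5764487  -0.21824085  0.18993813] [-0.16923411  1.26647197 -1.81920191]
```

View pics/pre.png

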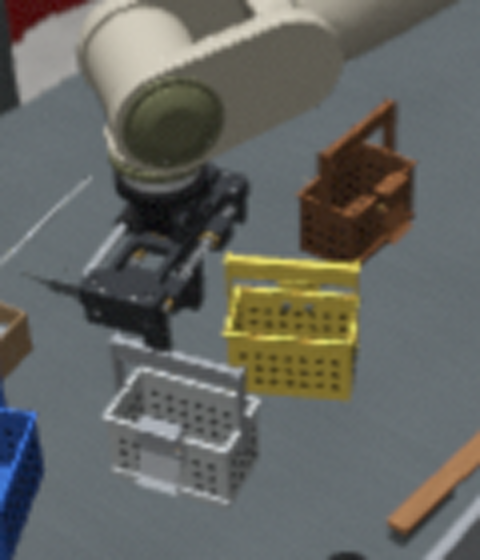

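```bash
cat >> h.py <<'E'
def proj(name,X):
    p=bot.camera_params(name);P=np.array(p["pose"]);c=(np.atleast_2d(X)-P[:3,3])@P[:3,:3]
    c=c*[1,-1,-1]; return cv2.projectPoints(c,np.zeros(3),np.zeros(3),np.array(p["mtx"]),np.array([p["k1"],0,0,0.]))[0][:,0]
E
python3 - <<'E'
from h import *
s=bot.sense();p=s['tool_pos'];R=np.array(s['ee_rot']);print(s['time_s'],p,s['wrist_force'])
X=[p+R@np.array(v) for v in([0,0,.014],[.03,.009,.014],[.03,-.009,.014],[.03,.009,-.03],[.03,-.009,-.03])]
X+=[[.5785,-.2225,.142]]
print(((proj("scene",X)-[230,100])*4).round(0))
im,d,W=cloud("top")
m=(W[...,2]>.17)&(W[...,2]<.23)&(np.hypot(W[...,0]-p[0],W[...,1]-p[1])<.1); print(m.sum(), cv2.minAreaRect(W[m][:,:2].astype(np.float32)) if m.sum()>5 else 0)
im,d,W=cloud("scene")
m=(W[...,2]>.178)&(W[...,2]<.215)&(np.hypot(W[...,0]-p[0],W[...,1]-p[1])<.1); 
q=(W[m]-p)@R; print(m.sum(), np.percentile(q,[5,25,50,75,95],axis=0).round(3))
E
```

```text
2.55 [ 0.5764487  -0.21824085  0.18993813] [-0.16923411  1.26647197 -1.81920191]
[[177. 326.]
 [152. 345.]
 [171. 350.]
 [148. 306.]
 [168. 311.]
 [174. 354.]]
0 0
64 [[-0.034 -0.009 -0.022]
 [-0.028 -0.008 -0.011]
 [-0.024 -0.005 -0.005]
 [ 0.038 -0.     0.003]
 [ 0.042  0.007  0.01 ]]
```

Request:
{"op": "send_rows", "data": {
  "steps": [
    [[0,0,-1],0],
    [[0,0,-2.5],0],
    [[0,0,-4],0],
    [[0,0,-5.3],0],
    [[0,0,-6.2],0],
    [[0,0,-6.6],0],
    [[0,0,-6.6],0],
    [[0,0,-6.6],0]
  ]
}}

```text
time_s: 3.45
tool_pos: [0.5778, -0.22, 0.1273]
ee_rot: [[0.956, 0.294, 0.001], [0.294, -0.956, -0.001], [0.001, 0.001, -1.0]]
wrist_force: [-0.3, -0.1, -0.8]
opening: 0.0499
```

Request:
{"op": "send_rows", "data": {
  "steps": [
    [[0,0,0],0],
    [[0,0,0],0],
    [[0,0,0],0],
    [[0,0,0],0],
    [[0,0,0],0],
    [[0,0,0],0],
    [[0,0,0],0],
    [[0,0,0],0]
  ],
  "grip": 0,
  "newtons": 30
}}

```text
time_s: 4.25
tool_pos: [0.5774, -0.2199, 0.1267]
ee_rot: [[0.956, 0.294, -0.0], [0.294, -0.956, -0.0], [-0.0, 0.0, -1.0]]
wrist_force: [-1.7, -0.6, 0.9]
opening: 0.0075
```

Request:
{"op": "send_rows", "data": {
  "steps": [
    [[0,0,0],0],
    [[0,0,0],0],
    [[0,0,0.3],0],
    [[0,0,0.8],0],
    [[0,0,1.5],0],
    [[0,0,2],0],
    [[0,0,2],0],
    [[0,0,2],0]
  ],
  "newtons": 60
}}

```text
time_s: 5.05
tool_pos: [0.5775, -0.2198, 0.1468]
ee_rot: [[0.956, 0.294, 0.0], [0.294, -0.956, -0.0], [0.0, 0.0, -1.0]]
wrist_force: [-0.0, 0.2, -2.7]
opening: 0.0074
```

Request:
{"op": "send_rows", "data": {
  "steps": [
    [[0,0,1],0],
    [[0,0,3],0],
    [[0,0,5.5],0],
    [[0,0,8.5],0],
    [[0,0,11.5],0],
    [[0,0,14],0],
    [[0,0,16],0],
    [[0,0,17],0],
    [[0.1,1,17],0],
    [[0.2,3,17],0],
    [[0.3,5.5,17],-0.03],
    [[0.5,8.5,17],-0.06]
  ]
}}

```text
time_s: 6.25
tool_pos: [0.5821, -0.1327, 0.3153]
ee_rot: [[0.972, 0.234, -0.002], [0.234, -0.972, 0.001], [-0.002, -0.002, -1.0]]
wrist_force: [0.8, 0.9, -2.7]
opening: 0.0074
```

Request:
{"op": "send_rows", "data": {
  "steps": [
    [[0.2,3.5,0],-0.03],
    [[0.4,7,0],-0.06],
    [[0.6,10.5,0],-0.09],
    [[0.8,14,0],-0.12],
    [[1,17.5,0],-0.15],
    [[1.2,21,0],-0.17],
    [[1.4,24.5,0],-0.186],
    [[1.6,28,0],-0.186],
    [[1.8,31.5,0],-0.186],
    [[2,34.5,0],-0.186],
    [[2.1,36.2,0],-0.186],
    [[2.1,36.7,0],-0.186]
  ]
}}

```text
time_s: 7.45
tool_pos: [0.6027, 0.2343, 0.3157]
ee_rot: [[0.999, 0.054, -0.002], [0.054, -0.999, -0.0], [-0.002, 0.0, -1.0]]
wrist_force: [0.5, -0.3, -3.7]
opening: 0.0072
```

Request:
{"op": "send_rows", "data": {
  "steps": [
    [[0,0,0],0],
    [[0,0,0],0],
    [[0,0,0],0],
    [[0,0,0],0]
  ]
}}

```text
time_s: 7.85
tool_pos: [0.6037, 0.2312, 0.3168]
ee_rot: [[0.999, 0.051, 0.0], [0.051, -0.999, -0.0], [0.0, 0.0, -1.0]]
wrist_force: [0.4, 0.3, -3.5]
opening: 0.007
```

Run:
```python
from fits import *
s=bot.sense();p=s['tool_pos'];R=np.array(s['ee_rot']);print(s['time_s'],p,np.degrees(np.arctan2(R[1,0],R[0,0])),s['wrist_force'])
for n in("top","scene"):
    im,d,W=cloud(n); np.savez(n+"2.npz",im=im,d=d,W=W)
    q,k,zz=tank(W); c,sn=np.cos(q[2]),np.sin(q[2]); T=np.array([[c,sn],[-sn,c]])
    print(n,q.round(4),np.degrees(q[2]).round(2),k, "TCP in tank",T@(p[:2]-q[:2]))
    B=(W[...,2]>.19)&(W[...,2]<.275)&(np.hypot(W[...,0]-p[0],W[...,1]-p[1])<.09)
    t=np.c_[(W[B][:,:2]-q[:2])@T.T,W[B][:,2]]; print(k,len(t),np.percentile(t,[1,5,50,95,99],axis=0).round(4))
save("above.png",np.hstack([np.load("top2.npz")["im"][130:230,170:290],np.load("scene2.npz")["im"][100:200,340:460]]) if 0 else np.load("scene2.npz")["im"],(320,110,470,290),4)
```

```text
7.85 [0.60365308 0.23124635 0.31684849] 2.9073777466759796 [ 0.36653373  0.28149944 -3.50686333]
top [0.547  0.2277 0.0501] 2.87 330 TCP in tank [0.05677803 0.00072775]
330 277 [[ 0.019  -0.0659  0.1912]
 [ 0.0196 -0.0641  0.1932]
 [ 0.0582 -0.0409  0.2198]
 [ 0.0914 -0.0186  0.2677]
 [ 0.1078  0.0028  0.2714]]
scene [0.5498 0.2305 0.0498] 2.86 875 TCP in tank [ 0.05387158 -0.00196098]
875 1382 [[ 0.0193 -0.063   0.1922]
 [ 0.0206 -0.0609  0.1968]
 [ 0.0879  0.0081  0.2321]
 [ 0.1077  0.0553  0.2676]
 [ 0.1139  0.0577  0.2723]]
```

View pics/above.png

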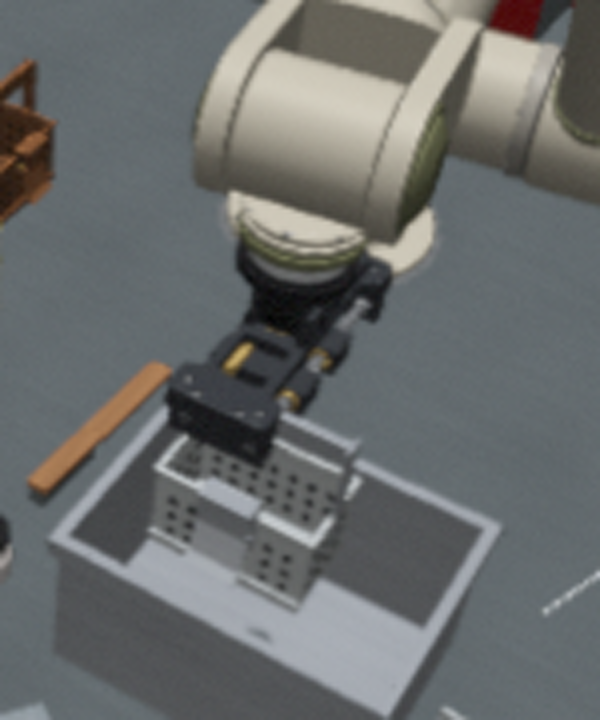

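Request:
{"op": "send_rows", "data": {
  "steps": [
    [[0,0.3,-0.7],0],
    [[0,0.3,-1.8],0],
    [[0,0.3,-3],0],
    [[0,0.3,-4.2],0],
    [[0,0.3,-5],0],
    [[0,0.3,-5.5],0],
    [[0,0.3,-5.5],0],
    [[0,0.3,-5.5],0],
    [[0,0.3,-5.5],0],
    [[0,0.3,-5.5],0]
  ]
}}

```text
time_s: 8.95
tool_pos: [0.6036, 0.2352, 0.2621]
ee_rot: [[0.999, 0.052, 0.001], [0.052, -0.999, 0.0], [0.001, -0.0, -1.0]]
wrist_force: [-0.4, 0.8, -2.4]
opening: 0.007
```

Request:
{"op": "send_rows", "data": {
  "steps": [
    [[0.1,0,0],0],
    [[0.1,0,0],0],
    [[0.1,0,0],0]
  ]
}}

```text
time_s: 9.25
tool_pos: [0.6045, 0.2352, 0.2617]
ee_rot: [[0.999, 0.052, 0.0], [0.052, -0.999, -0.0], [0.0, 0.0, -1.0]]
wrist_force: [0.5, 0.7, -2.6]
opening: 0.0073
```

Request:
{"op": "send_rows", "data": {
  "steps": [
    [[0.1,0,0],0],
    [[0.1,0,0],0],
    [[0.1,0,0],0]
  ]
}}

```text
time_s: 9.55
tool_pos: [0.6055, 0.2351, 0.2617]
ee_rot: [[0.999, 0.052, -0.0], [0.052, -0.999, -0.0], [-0.0, -0.0, -1.0]]
wrist_force: [-0.3, 0.7, -3.0]
opening: 0.0073
```

Request:
{"op": "send_rows", "data": {
  "steps": [
    [[0.1,0,0],0],
    [[0.1,0,0],0],
    [[0.1,0,0],0]
  ]
}}

```text
time_s: 9.85
tool_pos: [0.6064, 0.2352, 0.2617]
ee_rot: [[0.999, 0.052, -0.0], [0.052, -0.999, 0.0], [-0.0, -0.0, -1.0]]
wrist_force: [-2.4, -0.5, -2.7]
opening: 0.0074
```

Request:
{"op": "send_rows", "data": {
  "steps": [
    [[0.1,0,0],0],
    [[0.1,0,0],0],
    [[0.1,0,0],0]
  ]
}}

```text
time_s: 10.15
tool_pos: [0.6074, 0.2351, 0.2618]
ee_rot: [[0.999, 0.052, -0.0], [0.052, -0.999, 0.0], [-0.0, -0.0, -1.0]]
wrist_force: [-2.6, 0.7, -2.2]
opening: 0.0073
```

Request:
{"op": "send_rows", "data": {
  "steps": [
    [[-0.25,0,0],0],
    [[-0.25,0,0],0],
    [[-0.25,0,-0.5],0],
    [[-0.25,0,-1],0],
    [[-0.25,0,-1.5],0],
    [[-0.25,0,-2],0],
    [[-0.25,0,-2],0],
    [[-0.25,0,-2],0]
  ]
}}

```text
time_s: 10.95
tool_pos: [0.605, 0.2351, 0.2417]
ee_rot: [[0.999, 0.052, -0.0], [0.052, -0.999, -0.0], [-0.0, -0.0, -1.0]]
wrist_force: [0.1, -0.6, -2.7]
opening: 0.0074
```

Request:
{"op": "send_rows", "data": {
  "steps": [
    [[0,0,-0.5],0],
    [[0,0,-1],0],
    [[0,0,-1.5],0],
    [[0,0,-2],0],
    [[0,0,-2.3],0],
    [[0,0,-2.3],0],
    [[0,0,-2.3],0]
  ]
}}

```text
time_s: 11.65
tool_pos: [0.6049, 0.2352, 0.2189]
ee_rot: [[0.999, 0.052, 0.0], [0.052, -0.999, 0.0], [0.0, -0.0, -1.0]]
wrist_force: [-3.0, -1.0, 2.2]
opening: 0.0072
```

Run:
```python
from h import *
s=bot.sense();print(s['time_s'],s['tool_pos'],s['wrist_force'],s['torque'])
im,d,W=cloud("scene"); save("entry.png",im,(330,170,450,300),5)
np.savez("scene3.npz",im=im,d=d,W=W)
```

```text
11.65 [0.60494767 0.23520661 0.21886628] [-2.95248143 -0.99744908  2.15341169] [-0.09908225  0.61090594 -0.03634438]
```

View pics/entry.png

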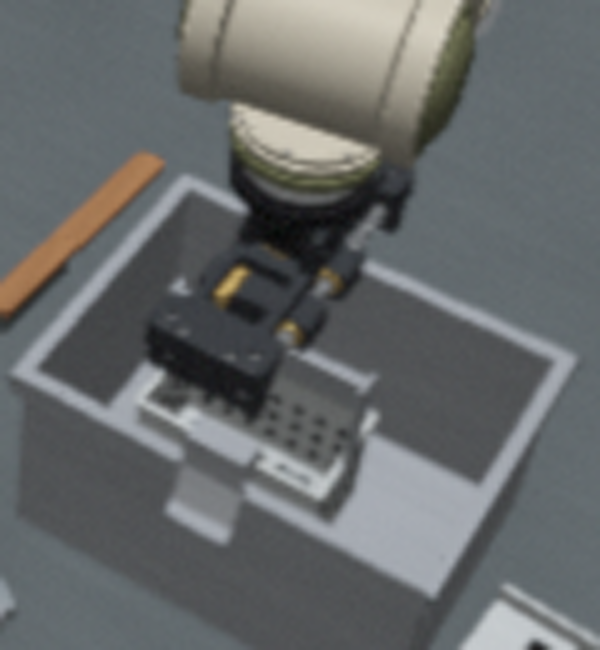

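Request:
{"op": "send_rows", "data": {
  "steps": [
    [[0,0,-0.1],0],
    [[0,0,-0.2],0],
    [[0,0,-0.3],0],
    [[0,0,-0.3],0]
  ]
}}

```text
time_s: 12.1
tool_pos: [0.6049, 0.2353, 0.217]
ee_rot: [[0.999, 0.052, 0.001], [0.052, -0.999, 0.0], [0.001, -0.0, -1.0]]
wrist_force: [-6.8, 0.2, 8.4]
opening: 0.0073
```

Request:
{"op": "send_rows", "data": {
  "steps": [
    [[0,0,-0.1],0],
    [[0,0,-0.2],0],
    [[0,0,-0.3],0],
    [[0,0,-0.3],0]
  ]
}}

```text
time_s: 12.5
tool_pos: [0.6048, 0.2354, 0.2146]
ee_rot: [[0.999, 0.052, 0.001], [0.052, -0.999, 0.0], [0.001, -0.0, -1.0]]
wrist_force: [-9.4, -1.3, 12.5]
opening: 0.0074
```

Request:
{"op": "send_rows", "data": {
  "steps": [
    [[-0.1,0,0],0],
    [[-0.1,0,0],0],
    [[-0.1,0,0],0]
  ]
}}

```text
time_s: 12.8
tool_pos: [0.6042, 0.2353, 0.2144]
ee_rot: [[0.999, 0.052, 0.002], [0.052, -0.999, 0.0], [0.002, -0.0, -1.0]]
wrist_force: [-6.1, -1.1, 8.7]
opening: 0.0074
```

Request:
{"op": "send_rows", "data": {
  "steps": [
    [[0,0,-0.1],0],
    [[0,0,-0.2],0],
    [[0,0,-0.2],0],
    [[0,0,-0.2],0]
  ]
}}

```text
time_s: 13.2
tool_pos: [0.6043, 0.2353, 0.2131]
ee_rot: [[0.999, 0.052, 0.003], [0.052, -0.999, 0.001], [0.003, -0.0, -1.0]]
wrist_force: [-7.3, -0.6, 12.3]
opening: 0.007
```

Run:
```python
from h import *
s=bot.sense();print(s['time_s'],s['tool_pos'],s['wrist_force'],s['torque'])
for n in("scene","top"):
    im,d,W=cloud(n); np.savez(n+"4.npz",im=im,d=d,W=W)
p=s['tool_pos']; W=np.load("scene4.npz")["W"]; c,sn=np.cos(.05),np.sin(.05)
d=W[...,:2]-p[:2]; bx=d@[c,sn]; by=d@[-sn,c]
m=(abs(by)<.022)&(bx>.03)&(bx<.075)&(W[...,2]>.06); Q=np.stack([bx,by,W[...,2]],-1)[m]
Q=Q[np.argsort(-Q[:,2])]; print(Q[:60].round(3).tolist())
```

```text
13.2 [0.60426905 0.23534472 0.21307421] [-7.27593092 -0.6041277  12.31484935] [-0.13297483  1.15811276  0.01128002]
[[0.031, -0.007, 0.483], [0.031, -0.015, 0.482], [0.031, 0.007, 0.481], [0.033, -0.021, 0.481], [0.032, -0.008, 0.481], [0.031, -0.006, 0.48], [0.03, -0.012, 0.48], [0.035, -0.014, 0.48], [0.031, -0.016, 0.479], [0.03, -0.015, 0.479], [0.031, 0.002, 0.479], [0.033, -0.008, 0.478], [0.033, -0.021, 0.478], [0.032, 0.005, 0.478], [0.031, -0.019, 0.477], [0.03, -0.006, 0.477], [0.031, -0.014, 0.477], [0.034, -0.018, 0.477], [0.034, 0.006, 0.477], [0.032, -0.003, 0.477], [0.036, -0.009, 0.476], [0.036, -0.022, 0.476], [0.034, -0.001, 0.476], [0.032, 0.008, 0.476], [0.033, 0.019, 0.476], [0.031, 0.002, 0.476], [0.033, -0.013, 0.476], [0.032, -0.005, 0.476], [0.032, 0.0, 0.475], [0.031, -0.011, 0.475], [0.036, -0.019, 0.475], [0.033, -0.015, 0.475], [0.038, -0.015, 0.475], [0.031, 0.013, 0.475], [0.033, -0.021, 0.475], [0.036, -0.013, 0.475], [0.032, -0.007, 0.475], [0.035, -0.011, 0.475], [0.032, 0.011, 0.474], [0.034, -0.017, 0.474], [0.035, -0.006, 0.474], [0.037, -0.002, 0.474], [0.041, -0.021, 0.474], [0.033, 0.009, 0.474], [0.034, 0.001, 0.474], [0.033, -0.004, 0.474], [0.038, -0.012, 0.473], [0.031, 0.003, 0.473], [0.031, 0.016, 0.473], [0.032, 0.014, 0.473], [0.031, 0.021, 0.473], [0.037, -0.018, 0.472], [0.032, 0.006, 0.472], [0.033, 0.012, 0.472], [0.033, -0.001, 0.472], [0.036, -0.005, 0.472], [0.035, 0.002, 0.472], [0.038, -0.015, 0.472], [0.031, 0.019, 0.472], [0.035, 0.008, 0.471]]
```

Run:
```python
from h import *
p=bot.sense()['tool_pos']; c,sn=np.cos(.05),np.sin(.05)
for n,tz in(("scene3",.2189),("scene4",.2131),("top4",.2131)):
    z=np.load(n+".npz"); W=z["W"]; d=W[...,:2]-p[:2]; bx=d@[c,sn]; by=d@[-sn,c]
    S=(abs(by)<.02)&(bx>.038)&(bx<.053)&(W[...,2]>.158)&(W[...,2]<.2)
    H=(abs(by)<.066)&(abs(by)>.03)&(abs(bx)<.012)&(W[...,2]>.19)&(W[...,2]<.25)
    B=(abs(abs(by)-.06)<.008)&(abs(bx)<.04)&(W[...,2]>.14)&(W[...,2]<.19)
    for k,m in(("shoulder",S),("handle",H),("boxrim",B)):
        v=W[...,2][m]-tz; print(n,k,m.sum(),np.percentile(v,[10,50,90]).round(4) if m.sum() else "", np.polyfit(bx[m],W[...,2][m],1).round(3) if m.sum()>5 else "")
```

```text
scene3 shoulder 80 [-0.046  -0.035  -0.0323] [-0.171  0.19 ]
scene3 handle 98 [-0.0099  0.0083  0.0164] [-0.238  0.226]
scene3 boxrim 121 [-0.0726 -0.0558 -0.046 ] [-0.021  0.162]
scene4 shoulder 67 [-0.0467 -0.0348 -0.0323] [-0.143  0.184]
scene4 handle 96 [-0.0048  0.0094  0.0171] [-0.525  0.223]
scene4 boxrim 105 [-0.0681 -0.0524 -0.0432] [-0.041  0.159]
top4 shoulder 0  
top4 handle 32 [-0.0025  0.0138  0.0183] [0.03  0.223]
top4 boxrim 46 [-0.0649 -0.0512 -0.0395] [-0.011  0.161]
```

Request:
{"op": "send_rows", "data": {
  "steps": [
    [[0,0,-0.1],0],
    [[0,0,-0.2],0],
    [[0,0,-0.3],0],
    [[0,0,-0.3],0]
  ]
}}

```text
time_s: 13.7
tool_pos: [0.6042, 0.2353, 0.2089]
ee_rot: [[0.999, 0.052, 0.002], [0.052, -0.999, 0.0], [0.002, -0.0, -1.0]]
wrist_force: [-4.5, -0.6, 7.4]
opening: 0.0073
```

Request:
{"op": "send_rows", "data": {
  "steps": [
    [[0,0,-0.1],0],
    [[0,0,-0.2],0],
    [[0,0,-0.3],0],
    [[0,0,-0.3],0]
  ]
}}

```text
time_s: 14.1
tool_pos: [0.6042, 0.2353, 0.2058]
ee_rot: [[0.999, 0.052, 0.002], [0.052, -0.999, 0.0], [0.002, -0.0, -1.0]]
wrist_force: [-5.1, -0.7, 6.3]
opening: 0.0074
```

Request:
{"op": "send_rows", "data": {
  "steps": [
    [[0,0,-0.15],0],
    [[0,0,-0.3],0],
    [[0,0,-0.45],0],
    [[0,0,-0.6],0],
    [[0,0,-0.6],0]
  ]
}}

```text
time_s: 14.6
tool_pos: [0.6042, 0.2353, 0.1996]
ee_rot: [[0.999, 0.052, 0.001], [0.052, -0.999, 0.0], [0.001, -0.0, -1.0]]
wrist_force: [-4.5, 0.2, 6.0]
opening: 0.0073
```

Request:
{"op": "send_rows", "data": {
  "steps": [
    [[0,0,-0.15],0],
    [[0,0,-0.3],0],
    [[0,0,-0.45],0],
    [[0,0,-0.6],0],
    [[0,0,-0.6],0]
  ]
}}

```text
time_s: 15.1
tool_pos: [0.6042, 0.2353, 0.1936]
ee_rot: [[0.999, 0.052, 0.001], [0.052, -0.999, 0.0], [0.001, -0.0, -1.0]]
wrist_force: [-4.3, -0.1, 5.8]
opening: 0.0074
```

Request:
{"op": "send_rows", "data": {
  "steps": [
    [[0,0,-0.1],0],
    [[0,0,-0.2],0],
    [[0,0,-0.3],0],
    [[0,0,-0.3],0]
  ]
}}

```text
time_s: 15.5
tool_pos: [0.6041, 0.2352, 0.1901]
ee_rot: [[0.999, 0.052, 0.001], [0.052, -0.999, 0.0], [0.001, -0.0, -1.0]]
wrist_force: [-4.0, 0.1, 1.9]
opening: 0.0075
```

Request:
{"op": "send_rows", "data": {
  "steps": [
    [[0,0,-0.1],0],
    [[0,0,-0.1],0],
    [[0,0,-0.1],0]
  ]
}}

```text
time_s: 15.8
tool_pos: [0.604, 0.235, 0.1879]
ee_rot: [[0.999, 0.052, -0.001], [0.052, -0.999, -0.0], [-0.001, 0.0, -1.0]]
wrist_force: [-0.8, -1.0, -2.8]
opening: 0.0072
```

Request:
{"op": "send_rows", "data": {
  "steps": [
    [[0,0,-0.1],0],
    [[0,0,-0.1],0],
    [[0,0,-0.1],0]
  ]
}}

```text
time_s: 16.1
tool_pos: [0.604, 0.2351, 0.1876]
ee_rot: [[0.999, 0.052, -0.0], [0.052, -0.999, -0.0], [-0.0, 0.0, -1.0]]
wrist_force: [0.2, -0.9, -2.5]
opening: 0.007
```

Request:
{"op": "send_rows", "data": {
  "steps": [
    [[0,0,-0.05],0],
    [[0,0,-0.05],0],
    [[0,0,-0.05],0]
  ]
}}

```text
time_s: 16.4
tool_pos: [0.6041, 0.2351, 0.1873]
ee_rot: [[0.999, 0.052, 0.0], [0.052, -0.999, -0.0], [0.0, 0.0, -1.0]]
wrist_force: [-0.3, 0.0, -2.7]
opening: 0.0074
```

Request:
{"op": "send_rows", "data": {
  "steps": [
    [[0,0,-0.05],0],
    [[0,0,-0.05],0],
    [[0,0,-0.05],0]
  ]
}}

```text
time_s: 16.7
tool_pos: [0.604, 0.2352, 0.187]
ee_rot: [[0.999, 0.052, 0.0], [0.052, -0.999, 0.0], [0.0, -0.0, -1.0]]
wrist_force: [-2.8, -0.6, 0.5]
opening: 0.0075
```

Request:
{"op": "send_rows", "data": {
  "steps": [
    [[0,0,-0.05],0],
    [[0,0,-0.05],0],
    [[0,0,-0.05],0]
  ]
}}

```text
time_s: 17.0
tool_pos: [0.604, 0.2352, 0.1869]
ee_rot: [[0.999, 0.052, 0.0], [0.052, -0.999, 0.0], [0.0, -0.0, -1.0]]
wrist_force: [-5.7, -0.7, 5.8]
opening: 0.0075
```

Run:
```python
from h import *
s=bot.sense();print(s['time_s'],s['tool_pos'],s['wrist_force'],s['torque'])
im,d,W=cloud("scene"); save("home.png",im,(330,170,450,300),5)
p=s['tool_pos']; c,sn=np.cos(.05),np.sin(.05)
d=W[...,:2]-p[:2]; bx=d@[c,sn]; by=d@[-sn,c]
S=(abs(by)<.018)&(bx>.038)&(bx<.05)&(W[...,2]>.14)&(W[...,2]<.17); N=(abs(by)>.03)&(abs(by)<.1)&(bx>.038)&(bx<.05)&(W[...,2]>.14)&(W[...,2]<.16)
print("shoulder",np.median(W[...,2][S]),"rim",np.median(W[...,2][N]),S.sum(),N.sum())
```

```text
17.0 [0.6039732  0.23518074 0.18689564] [-5.65285279 -0.6793811   5.75412858] [-0.26879051  0.75016697  0.01256668]
shoulder 0.15305385610134542 rim 0.14978728734523022 42 170
```

View pics/home.png

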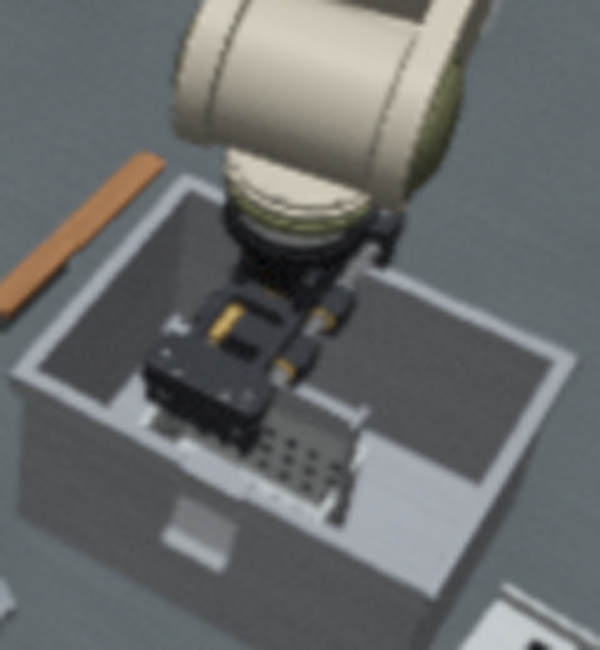

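The shoulder top is 3.3 mm above the rim, which matches the 3 mm strap, and there is a firm stop at a modest force. Seated, so I'll release and retreat.

Request:
{"op": "send_rows", "data": {
  "steps": [
    [[0,0,0.07],0],
    [[0,0,0.07],0]
  ]
}}

```text
time_s: 17.25
tool_pos: [0.604, 0.2352, 0.1869]
ee_rot: [[0.999, 0.052, 0.0], [0.052, -0.999, 0.0], [0.0, -0.0, -1.0]]
wrist_force: [-2.7, -0.8, 2.7]
opening: 0.0072
```

Request:
{"op": "send_rows", "data": {
  "steps": [
    [[0,0,0],0],
    [[0,0,0],0],
    [[0,0,0],0],
    [[0,0,0],0],
    [[0,0,0],0],
    [[0,0,0],0],
    [[0,0,0],0]
  ],
  "grip": 4
}}

```text
time_s: 17.95
tool_pos: [0.604, 0.2352, 0.1869]
ee_rot: [[0.999, 0.052, 0.0], [0.052, -0.999, -0.0], [0.0, 0.0, -1.0]]
wrist_force: [-0.2, 0.5, -0.2]
opening: 0.0399
```

Request:
{"op": "send_rows", "data": {
  "steps": [
    [[0,0,0.5],0],
    [[0,0,1.5],0],
    [[0,0,3],0],
    [[0,0,5],0],
    [[0,0,7.5],0],
    [[0,0,10],0],
    [[-1,0,13],0],
    [[-3,0,16],0],
    [[-6,0,18],0],
    [[-9,0,19],0],
    [[-12,0,19],0],
    [[-14,0,19],0]
  ]
}}

```text
time_s: 19.15
tool_pos: [0.4622, 0.2352, 0.3786]
ee_rot: [[0.999, 0.052, 0.002], [0.052, -0.999, 0.001], [0.002, -0.001, -1.0]]
wrist_force: [0.3, -0.1, -0.8]
opening: 0.04
```

Request:
{"op": "send_rows", "data": {
  "steps": [
    [[-3,-2,0],0],
    [[-6,-5,0],0],
    [[-8,-9,0],0],
    [[-8,-13,0],0],
    [[-8,-17,0],0],
    [[-8,-21,0],0],
    [[-8,-25,0],0],
    [[-8,-28,0],0],
    [[-8,-30,0],0],
    [[-8,-30,0],0]
  ]
}}

```text
time_s: 20.15
tool_pos: [0.3839, -0.0665, 0.3776]
ee_rot: [[0.999, 0.049, 0.001], [0.049, -0.999, -0.001], [0.001, 0.001, -1.0]]
wrist_force: [0.3, -0.5, -0.5]
opening: 0.04
```

Run:
```python
from fits import *
s=bot.sense();print(s['time_s'],s['tool_pos'],s['wrist_force'])
ims=[]
for n in("scene","top"):
    im,d,W=cloud(n)
    q,k,zz=tank(W); c,sn=np.cos(q[2]),np.sin(q[2]); T=np.array([[c,sn],[-sn,c]])
    hc,th,L,zm,k=handle(W,im,(.604,.235),.182,.215); print(n,"tank",q.round(4),"handle in tank",(T@(hc-q[:2])).round(4),np.degrees(th-q[2]).round(2),L.round(4),zm)
    t=(W[...,:2]-q[:2])@T.T
    S=(abs(t[...,1])<.017)&(t[...,0]>.097)&(t[...,0]<.108)&(W[...,2]>.145)&(W[...,2]<.17); print("shoulder z",np.median(W[...,2][S]),S.sum())
    ims.append(im)
a=cv2.resize(ims[0][170:300,330:450],None,fx=4,fy=4,interpolation=cv2.INTER_CUBIC); b=cv2.resize(ims[1][140:220,185:275],None,fx=3.5,fy=3.5,interpolation=cv2.INTER_CUBIC)
o=np.zeros((520,800,3),np.uint8); o[:,:480]=a; o[:280,480:795]=b[:, :315]; save("final.png",o)
```

```text
20.15 [ 0.38385681 -0.06647935  0.37756873] [ 0.32738151 -0.52734036 -0.46503861]
scene tank [0.5498 0.2306 0.0478] handle in tank [ 0.0593 -0.0002] -0.92 0.1248 0.2083096375652982
shoulder z 0.15312431360020395 44
top tank [0.5467 0.2279 0.0535] handle in tank [0.0553 0.0002] 0.66 0.1258 0.20951216403853268
shoulder z 0.15362417118742133 26
```

View pics/final.png

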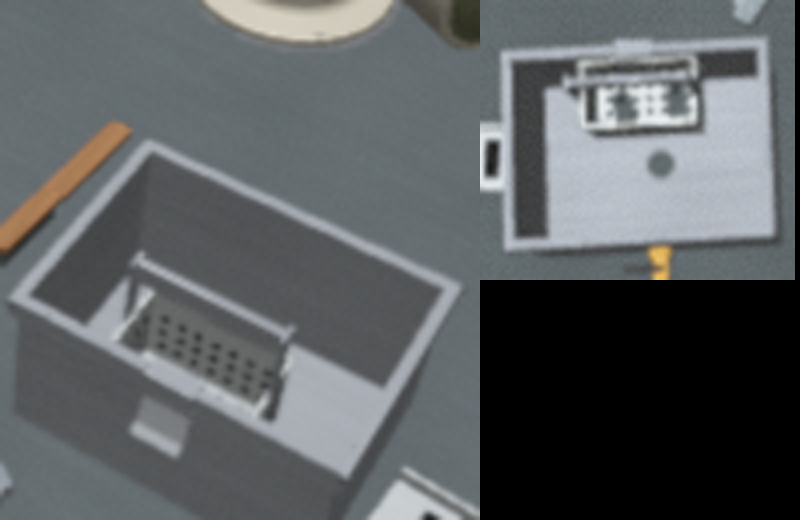

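The final picture shows the basket hanging level at mid-rim (shoulder at about (175,380) in the left crop). Both lugs are in it, at about (625,105) and (675,100) in the right crop, and the gripper is clear.

```bash
python3 -c "
from cell import bot
print(bot.close_job(), bot.sense()['time_s'])"
```

```text
the job is handed in; nothing more can be done
the job is handed in; nothing more can be done
```

The grey dip basket is hanging inside the wash tank on the middle of the rim opposite the drain cock, with both lugs in it. I have let go of it, and the job is handed in at about 20 s on the robot's clock.

- **Pressing it home:** I felt for the wall, backed off slightly and pressed down in small steps. The spring leg took about 15 N at most. The force then dropped clearly as the bump snapped under the band, at about the predicted height. The shoulder landed about 1 mm lower, and the last press was about 9 N including the basket's weight.
- **Seating after release:** The shoulder's top measures 3.1–3.6 mm above the 150 mm rim, which matches the 3 mm strap sitting on it.
- **Position and level:** The handle is within about 0.5 mm of the middle of the rim and about 57 mm from the tank's centre, against 58 mm expected. The basket looks upright in the last picture.
- **Where the checks disagreed:** The two cameras differ by about 3–4 mm in absolute position, and by −0.9° against +0.7° on the basket's yaw relative to the tank. I used the average and relative measurements.
- **Not measured:** I did not measure the spring leg's angle. The snap is inferred from the force drop and the shoulder height. I also did not check the bystanders one by one; the arm and basket passed above them, and I felt no unexpected contact.

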